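# Roll the rolling pin into its rest and close the keeper

## Robot

A 6-joint arm with a two-finger parallel gripper is mounted at the origin on a cart in front of the work surface, level with it; the furniture and walls round the work are solid. World frame = base frame: x ahead of the robot, y to its left, z up, the work surface at z = 0. Lengths are in mm, angles in rad, forces in N, time in s.
With the tool pointing down it reaches from about 275 to 1000 mm from the base axis. Payload 8.4 kg.
Tool frame: the origin (TCP) lies at the very end of the fingers, on their centre line; the grasp point (between the pads) lies 19 mm behind it (r.pinch_z is the distance from the TCP to the grasp point, in mm); z points along the fingers, y is the line along which they close (so a half turn about z gives the same grasp; the last joint's range is limited). The gripper opens to 85 mm and grips with 20 to 120 N. Pads are 22 mm wide; open, the fingers measure 114 mm over their backs; the gripper's body (76 mm by 85 mm) begins 54 mm behind the grasp point. The pads swing forward as they close: fully open they stand 13 mm farther back than shut.
Start: joints at [-1.186, 0.353, 1.633, -0, 1.155, -0.002], TCP at [235.765, -578.829, 231.281] pointing down, gripper open.
Joint ranges: [-2.63, 2.63], [-0.92, 2.1], [0.06, 2.66], [-1.3, 4.44], [0, 2.69], [-3.02, 3.02]. Speed limits (rad/s): [2.22, 2.22, 2.79, 3.14, 3.14, 3.14].

## Interface

Orientations are given as [roll, pitch, yaw] about the fixed x, y, z axes, in that order (R = Rz(yaw) Ry(pitch) Rx(roll)).
In Python, from rig import r gives the robot as it stands.
- The arm moves only by the tool carry_out, never from a script. Its argument "series" is a list of rows, each a list of 7 numbers: the turn, a rotation vector about the tool's x, y, z as a fraction of full scale, then the shift along the tool's x, y, z as a fraction of full scale, then the gripper command: -1 is fully open, 1 is shut, values between are in proportion. A call has 1 to 8 rows; each row is the pose to reach, as a shift and turn from the pose commanded when the call began, along the tool's axes at that moment, turning the shorter way round; what a row does not reach only later rows make up. Full scale, the value 1, is 0.25 m for a shift and pi rad for a turn. A row lasts 1/8 s, in which the tool goes at most 62.5 mm and 10.7 degrees, less where a joint would pass 70% of its speed; a pose out of reach is approached as far as the arm can. A call with a number of a shift or a turn outside -1 to 1 is refused whole. A call with a gripper value outside its range is refused whole. The fingers move at their own pace and stop on an object; "force" is the grip in N (left out, the last holds). Time passes only in rows, so rows that repeat a pose let the fingers close. It gives the time, the measured TCP pose, the force, the opening and the grip force at its end, in the units of the state.
- r.sense(): the state, without advancing time (a new reading comes with each control period).
- r.grab_frame(name): name is "side" or "top" or "wrist"; returns the picture (480x640x3 uint8, red, green, blue); there is no depth.
- r.get_calibration(name): a dict with "K" (3x3 intrinsics, pixels), "distortion" ([k1, k2, p1, p2, k3] as OpenCV has them; the pictures are not rectified), "pose" (4x4, takes a point from camera to world coordinates). Camera axes: x right, y up, looking along -z (the intrinsics and any distortion apply to the point x, -y, -z); pixel columns grow to the right and rows downward; lengths in mm; the calibration is good to about 2 mm. A picture is of the moment at which its call begins: read the wrist's pose just before it. get_calibration takes no time and is no camera call; for the wrist camera it gives the pose at the moment of the call.
- r.sign_off(): hands the job in; it is judged then, once.
Trained networks look in the newest picture that a camera, given by its name, has taken for a name from the list of things; names that differ only in an ending like _2 or _b are one class to them, and where a whole thing is asked for, a point or a joint stands for the part that bears it (a point fixed in the world has none). Each returns a list of dicts, best first, with "score" (0 to 1); they miss things now and then, are a little off and sometimes report something else, mostly with a low value. They report only what shows in the picture. A call takes as long as a camera call. They do not tell look-alikes from the thing itself.
- r.silhouettes(camera, label): "region" (480x640 bool, what is visible of it) and "position" ([row, column] in pixels, amid what is visible of it).
The state is a dict: "clock": time; "qpos": joint angles; "qvel": joint speeds; "joint_efforts": joint torques, N m; "eef_pos": TCP position; "tcp_rot": TCP orientation; "contact_force": force on the tool from outside, world axes, zero at the start; "wrist_torque": the same for the moment, N m; "opening": opening from 0.0 (shut) to 1.0 (fully open); "grasp_force": force on a finger pad.
Only numpy, scipy, OpenCV 4.12 (cv2) and the standard library are available. Lean on these libraries where they do the work, as an engineer would, in place of code of your own. Each camera call takes 0.05 s, during which the arm holds its last target. There are 200 camera calls.

## Task

The rolling pin lies loose on the pastry board: roll it along the board with closed fingertips pressed gently on top of its barrel, over the low rounded rib and into its rest against the stop bar, without gripping it, shoving it from low on its side or lifting it. Then swing the little wooden keeper round behind the pin's handle as far as it goes, and leave everything else where it is.

Things in the scene. Friction and masses are not known exactly. Their poses are not given: they have to be found in the camera images.
- pin_center (a point): Middle of the rolling pin's barrel, on its axis. Rolling pin of about 0.6 kg: polished metal barrel 60 mm thick, 140 mm long, a slim wooden handle (35 mm) at each end. Its y axis runs along the pin; x, z turn as it rolls. It lies across the board and stays where it is left. Pressed on top it advances half as far as the fingertips: several strokes. It is slippery: press about 10 N; over 16 N is too hard, as is touching down faster than 8 mm/s.
- rest (a point): Where the pin's centre must lie at the end, 30 mm above the top of the light wooden pastry board (220 x 285 mm, 15 mm thick, fixed). Its +x is the way to roll (roughly away from the robot; 60 to 85 mm to go), y runs along the pin. 24.5 mm beyond it stands the face of a 12 mm high dark stop bar, which ends the roll.
- rib (a point): Middle of the dark rounded rib across the board, at the level of the board's top, 17 mm before the rest. A round bar (6 mm radius, 136 mm long) let into the board; its crest stands 2.5 to 4 mm above this point, which differs each time. The pin meets it 30 to 33.5 mm short of the rest and drops behind it; let go short of the crest it rolls back, so take it over in one stroke.
- keeper (a joint): Angle (rad) of a small dark wooden arm that swings level on an upright pivot at the board's left. 0: points along the rest's -x; positive is anticlockwise from above; 1.57 (end stop 1.60): closed, along the rest's -y, behind the pin's left handle. It starts open, between -0.5 and 0.1. Light friction (under 1 N at the peg) holds it; it does not spring back.
- keeper_peg (a point): Centre of the top of the upright round peg by which the keeper is pushed: 12 mm thick, free for 23 mm below this point, 45 mm from the pivot, on the arm (11 mm wide, 10 mm thick). Closed, it stands 26 mm behind (rest -x) the pin's axis and 83 mm left (rest +y) of the rest's middle.
- keeper_pivot (a point): Point on the keeper's upright pivot axis, level with the peg's top (the pivot itself ends 21 mm lower). Fixed on the board, 26 mm behind (-x) and 128 mm left (+y) of the rest; axes as the rest's.
Mind the look-alikes: they are no part of the job. Of the things that look like the part that bears pin_center, the larger one is meant.

How it is judged (in metres and radians):
On the way, in this order (a step that is already met when the one before it is completed fails the run):
1. the pin has been rolled over the rib and lies in its rest while the keeper is still open (x of pin_center in the frame of rest between -0.006 and 0.006 m and y of pin_center in the frame of rest between -0.015 and 0.015 m and z of pin_center in the frame of rest between -0.003 and 0.003 m and angle between the y axis of pin_center and the y axis of rest, either way round below 0.07 rad and value of joint keeper below 0.6 rad), for 0.3 s.
2. the keeper is swung closed (value of joint keeper above 1.4 rad), for 0.2 s.
At the end, for the whole second after the job is handed in: The rolling pin lies at rest in its rest behind the rib (centre within 6 mm along the board, 15 mm sideways, 3 mm in height, axis within 4 degrees) and the keeper is closed (angle over 1.4 rad), nothing touched any more (x of pin_center in the frame of rest between -0.006 and 0.006 m and y of pin_center in the frame of rest between -0.015 and 0.015 m and z of pin_center in the frame of rest between -0.003 and 0.003 m and angle between the y axis of pin_center and the y axis of rest, either way round below 0.07 rad and value of joint keeper above 1.4 rad and linear speed of rolling_pin below 0.02 m/s and velocity of joint keeper below 0.1 rad/s).
It fails at once if the pin is pressed harder than 16 N (contact force between the fingers and rolling_pin above 16 N).
It fails at once if the pin is gripped or shoved from the side: fingers touch it with their pads reaching down below the barrel's top (contact force between the fingers and rolling_pin above 1 N and z of the grasp point in the frame of rest below 0.03 m).
It fails at once if the pin is lifted off the board (z of pin_center in the frame of rest above 0.012 m).
It fails at once if the keeper is pushed harder than 20 N (contact force between the fingers and keeper above 20 N).
It fails at once if a bystander is moved by more than 15 mm (distance of any of spice_jar, lemon, timer, mug from where it was at the start of the episode above 0.015 m).
It also fails if it takes over 72 s, if anything falls off the work surface, if the arm or the gripper's body presses on something with over 40 N, if the wrist force passes 120 N, or if a joint passes its speed limit or range.

## Working session

There is one attempt and no reset: what is moved stays moved. The work goes in short steps, Python scripts to look and compute and a tool call to move; the robot and the scene stay as the last step left them, time stands still between calls to the robot, and variables do not carry over. Pictures are saved under pics/ and viewed, at most 11 in all, crops included, and the job is handed in when it is done.

Besides the shell and the picture viewer there is one more tool, called after ">>>" as name([rows], argument=value, ...), one row to a line, values as JSON. carry_out: Moves the arm, as the interface text tells. Its arguments: {"type":"object","properties":{"series":{"type":"array"},"force":{"type":"number"}},"required":["series"]}

```bash
mkdir -p pics
cat > h.py <<'E'
import numpy as np, cv2
from rig import r
def save(cam,name,crop=None,s=1):
    im=r.grab_frame(cam)
    o=im if crop is None else im[crop[0]:crop[1],crop[2]:crop[3]]
    cv2.imwrite('pics/'+name,cv2.resize(o[:,:,::-1],None,fx=s,fy=s)); return im
def ray(cal,px):  # px: (col,row)
    p=cv2.undistortPoints(np.array([[px]],float),cal['K'],np.array(cal['distortion'],float))[0,0]
    T=np.array(cal['pose']); d=T[:3,:3]@np.array([p[0],-p[1],-1]); return T[:3,3],d
def atz(cal,px,z):
    o,d=ray(cal,px); return o+d*(z-o[2])/d[2]
def proj(cal,P):
    T=np.array(cal['pose']); q=(np.asarray(P,float)-T[:3,3])@T[:3,:3]; q=q*[1,-1,-1]
    return cv2.projectPoints(q.reshape(-1,1,3),np.zeros(3),np.zeros(3),cal['K'],np.array(cal['distortion'],float))[0][:,0]
E
python3 - <<'E'
from h import *
a=r.grab_frame('top'); b=r.grab_frame('side')
cv2.imwrite('pics/t0.png',a[:,:,::-1]);cv2.imwrite('pics/s0.png',b[:,:,::-1])
for c in('top','side'):
    k=r.get_calibration(c); print(c,np.round(k['pose'],3).tolist(),np.round(k['K'],1).tolist(),k['distortion'])
    for n in('pin_center','rest','rib','keeper','keeper_peg','keeper_pivot'):
        try: print(n,[(round(x['score'],2),np.round(x['position']).tolist(),int(x['region'].sum())) for x in r.silhouettes(c,n)])
        except Exception as e: print(n,e)
print(r.sense())
E
```

```text
top [[-0.008, 0.996, -0.083, 304.789], [-1.0, -0.01, -0.024, -237.135], [-0.025, 0.083, 0.996, 1057.661], [0.0, 0.0, 0.0, 1.0]] [[540.9, 0.0, 323.3], [0.0, 540.9, 246.2], [0.0, 0.0, 1.0]] [-0.11206544  0.          0.          0.          0.        ]
pin_center [(0.95, [343.0, 408.0], 1456), (0.78, [213.0, 369.0], 2840)]
rest [(0.6, [226.0, 354.0], 13534)]
rib []
keeper [(0.74, [205.0, 301.0], 208)]
keeper_peg [(0.58, [203.0, 299.0], 181)]
keeper_pivot [(0.79, [228.0, 354.0], 13372)]
side [[0.993, 0.067, -0.1, 299.871], [-0.121, 0.505, -0.855, -1039.253], [-0.007, 0.86, 0.51, 534.086], [0.0, 0.0, 0.0, 1.0]] [[567.9, 0.0, 322.2], [0.0, 567.9, 230.0], [0.0, 0.0, 1.0]] [-0.17419143  0.          0.          0.          0.        ]
pin_center [(0.96, [305.0, 201.0], 1735), (0.69, [257.0, 368.0], 2763)]
rest []
rib [(0.92, [279.0, 354.0], 11575)]
keeper [(0.51, [212.0, 358.0], 264)]
keeper_peg [(0.57, [213.0, 362.0], 221)]
keeper_pivot [(0.57, [283.0, 350.0], 11443)]
{'clock': 0.7, 'qpos': array([-1.18639753e+00,  3.52975073e-01,  1.63339464e+00,  1.82431185e-05,
        1.15520807e+00, -2.42073547e-03]), 'qvel': array([-0.00072765,  0.00142776,  0.00031668, -0.00090326,  0.00086877,
        0.00018884]), 'joint_efforts': array([-1.21887006e-03, -6.05014944e+01, -3.42386341e+01, -2.12365805e-06,
        1.18996155e-03,  3.80251674e-05]), 'eef_pos': array([ 235.77294742, -578.82769488,  231.29884331]), 'tcp_rot': array([ 3.14157774e+00, -1.66543057e-05,  3.86812172e-01]), 'contact_force': array([ 0.14516576,  0.8113922 , -0.0613649 ]), 'wrist_torque': array([-0.00207834, -0.03678009,  0.03491176]), 'grasp_force': 0.0, 'opening': 0.9971099531979247}
```

View pics/t0.png

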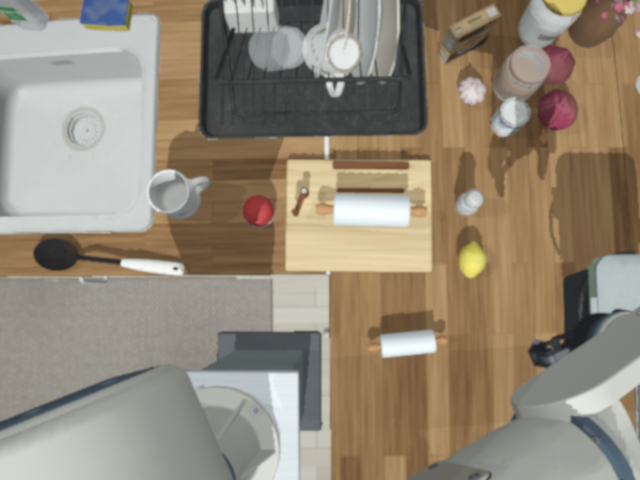

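View pics/s0.png

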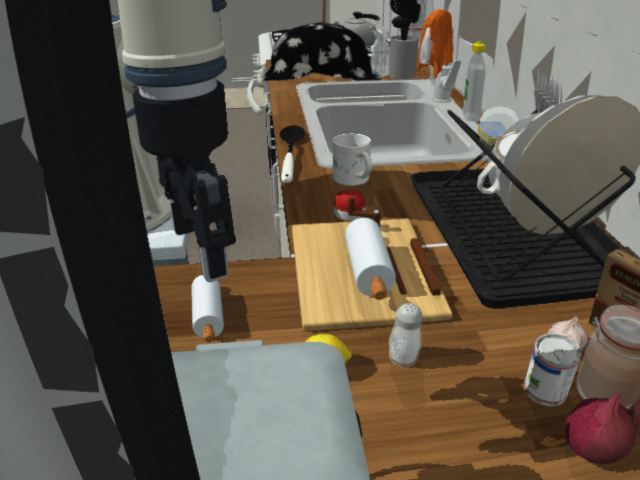

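In the top view there are two pins: a larger one on the board at (row 211, col 371) and a smaller one on the worktop at (343, 408). The one on the board is meant, since it is larger and lies across the board with the rib and stop bar beyond it. I'll confirm that in a crop.

Run:
```python
from h import *
im=save('top','t1.png',(145,285,275,450),4)
k=r.get_calibration('top')
s=r.silhouettes('top','pin_center')
for x in s:
    m=x['region'].astype(np.uint8); c=cv2.minAreaRect(cv2.findNonZero(m)); print(x['position'],c)
b=r.silhouettes('top','keeper_pivot')[0]['region'].astype(np.uint8)
full=cv2.morphologyEx(b,cv2.MORPH_CLOSE,np.ones((25,25)))
c=cv2.minAreaRect(cv2.findNonZero(full)); bx=cv2.boxPoints(c)
for p in bx: print('board corner',p,np.round(atz(k,p,15),1))
```

```text
[341.2, 405.6] ((406.99505615234375, 342.45050048828125), (24.3784122467041, 78.70744323730469), 84.2894058227539)
[210.1, 369.2] ((371.0029296875, 209.84263610839844), (110.1292724609375, 31.346481323242188), 1.0609116554260254)
board corner [289.69794 213.69476] [ 456.2 -147.    15. ]
board corner [301.8919  185.64865] [ 511.3 -171.1   15. ]
board corner [309.35138 188.8919 ] [ 504.7 -185.7   15. ]
board corner [297.1574  216.93802] [ 449.6 -161.6   15. ]
```

View pics/t1.png

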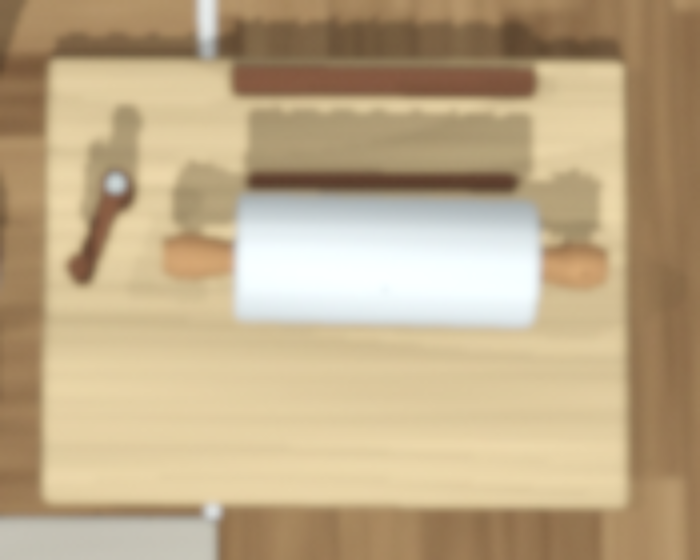

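The crop confirms the large pin on the board, with its barrel centre at about crop (387, 260). The rib is at crop row 182 and the stop bar is above it. The keeper pivot is the white top at (116, 185). Its peg is at (82, 270), and the longer shadow there confirms it is taller. The second pin is off the board and smaller.

```bash
cat >> h.py <<'E'
def full(u,v): return ((u+.5)/4-.5+275,(v+.5)/4-.5+145)
E
python3 - <<'E'
from h import *
k=r.get_calibration('top')
P=lambda u,v,z: atz(k,full(u,v),z)
for n,a in dict(TL=(50,60,15),TR=(623,62,15),BR=(628,506,15),BL=(43,500,15),barL=(234,95,15),barR=(535,97,15),ribL=(249,182,17),ribR=(516,183,17),pinL=(237,259,50),pinR=(538,264,50),hL=(165,256,45),hR=(606,267,45),pivot=(116,185,47),peg=(82,270,68),peg2=(80,264,68)).items(): print(n,np.round(P(*a),1))
d=P(535,97,15)-P(234,95,15);print('bar yaw',np.arctan2(-d[0]*-1,-d[1])) 
for l,h in (((237,259,45),(538,264,45)),((249,182,17),(516,183,17)),((234,95,15),(535,97,15)),((50,60,15),(623,62,15)),((43,500,15),(628,506,15))):
    d=P(*l)-P(*h); print(np.linalg.norm(d),np.arctan2(-d[0],d[1]))
# side cross-check of pin
ks=r.get_calibration('side'); T=P(387,261,60)
print(proj(ks,[P(387,260,45),P(82,270,68),P(116,185,47),P(382,182,17)]))
im=r.grab_frame('side'); cv2.imwrite('pics/s1.png',cv2.resize(im[185:335,280:470,::-1],None,fx=4,fy=4,interpolation=2))
E
```

```text
TL [ 563.9 -142.1   15. ]
TR [ 559.4 -424.    15. ]
BR [ 341.5 -420.4   15. ]
BL [ 347.2 -138.3   15. ]
barL [ 544.9 -232.6   15. ]
barR [ 542.3 -380.1   15. ]
ribL [ 501.1 -239.4   17. ]
ribR [ 499.2 -369.5   17. ]
pinL [ 458.3 -233.3   50. ]
pinR [ 454.3 -374.7   50. ]
hL [ 460.9 -199.3   45. ]
hR [ 453.3 -407.6   45. ]
pivot [ 494.9 -176.4   47. ]
peg [ 451.3 -161.7   68. ]
peg2 [ 454.1 -160.8   68. ]
bar yaw -0.018034895989365876
142.1464790073361 -0.027634869268161708
130.0412897382744 -0.014882901699495119
147.56388672277203 -0.018034895989365876
281.8624584611101 -0.015717057229129736
282.1456722192116 -0.0203364523003883
[[367.49879772 254.63761794]
 [349.14244543 200.29126129]
 [374.53905438 213.10854689]
 [392.88056204 267.29182156]]
```

View pics/s1.png

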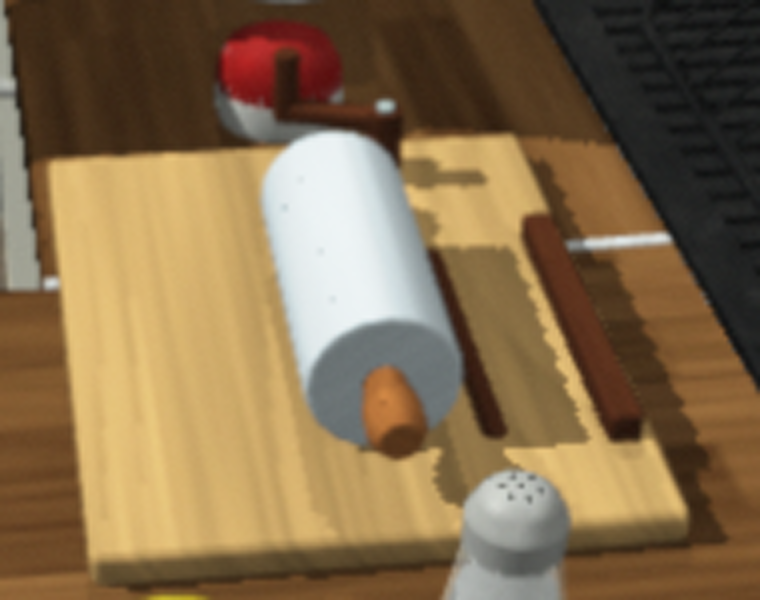

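The side view agrees. The peg (full-image 351, 199) and the pivot (376, 211) sit within 2 px of my predictions. Poses: rest ≈ (518, −305, 45) with yaw ≈ −0.017, and pin centre ≈ (456.5, −304). First I'll move above the pin.

```bash
cat >> h.py <<'E'
from scipy.spatial.transform import Rotation as Ro
def to(p,yaw=-0.017):
    s=r.sense(); R=Ro.from_euler('xyz',s['tcp_rot']); G=Ro.from_euler('xyz',[np.pi,0,yaw])
    t=(R.inv()*G).as_rotvec()/np.pi; d=R.inv().apply(np.array(p)-s['eef_pos'])/250
    return np.round(np.r_[t,d],4).tolist()
E
python3 -c "
from h import *
print(to([445,-304,231]),to([446,-304,85]))"
```

```text
[0.0, -0.0, 0.1285, 1.1898, -0.7023, 0.0012] [0.0, -0.0, 0.1285, 1.1935, -0.7008, 0.5852]
```

>>> carry_out([
  [0, 0, 0.04, 0.2, -0.12, 0, 1],
  [0, 0, 0.08, 0.4, -0.24, 0, 1],
  [0, 0, 0.1285, 0.6, -0.36, 0, 1],
  [0, 0, 0.1285, 0.8, -0.47, 0, 1],
  [0, 0, 0.1285, 0.95, -0.56, 0, 1],
  [0, 0, 0.1285, 0.95, -0.56, 0, 1],
], force=60)

```text
clock: 1.65
eef_pos: [404.4, -357.4, 231.4]
tcp_rot: [-3.141, -0.0, -0.013]
contact_force: [0.2, 0.2, -0.1]
opening: 0.002
grasp_force: 0.0
```

```bash
python3 -c "
from h import *
print(to([446,-304,85]),r.sense()['eef_pos'],r.sense()['opening'])"
```

```text
[-0.0001, -0.0001, 0.0011, 0.1633, -0.2158, 0.5859] [ 404.40345059 -357.43167067  231.43954878] 0.0022674565418373564
```

>>> carry_out([
  [0, 0, 0, 0.08, -0.1, 0.2, 1],
  [0, 0, 0, 0.164, -0.215, 0.4, 1],
  [0, 0, 0, 0.164, -0.215, 0.53, 1],
  [0, 0, 0, 0.164, -0.215, 0.585, 1],
  [0, 0, 0, 0.164, -0.215, 0.605, 1],
  [0, 0, 0, 0.164, -0.215, 0.605, 1],
  [0, 0, 0, 0.164, -0.215, 0.605, 1],
])

```text
clock: 2.52
eef_pos: [445.3, -307.3, 81.2]
tcp_rot: [3.14, -0.002, -0.017]
contact_force: [0.1, -0.3, -0.1]
opening: -0.001
grasp_force: 0.0
```

```bash
python3 -c "
from h import *
s=r.sense();print(s['eef_pos'],s['contact_force'],s['tcp_rot']); save('wrist','w1.png')"
```

```text
[ 445.33474919 -307.32456835   81.19264946] [ 0.13719837 -0.26716453 -0.07014649] [ 3.14046026e+00 -1.69495138e-03 -1.74290517e-02]
```

View pics/w1.png

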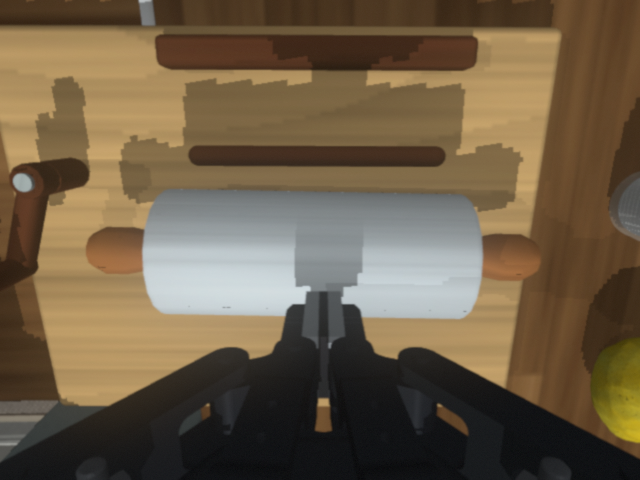

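The wrist view shows the closed tips (about px 322, 300) over the near part of the barrel (centre ≈ 312, 250). The rib lies at row 156 and the bar at row 52. Next comes a slow touchdown.

>>> carry_out([
  [0, 0, 0, 0.012, -0.012, 0.003, 1],
  [0, 0, 0, 0.012, -0.012, 0.006, 1],
  [0, 0, 0, 0.012, -0.012, 0.009, 1],
  [0, 0, 0, 0.012, -0.012, 0.012, 1],
  [0, 0, 0, 0.012, -0.012, 0.014, 1],
  [0, 0, 0, 0.012, -0.012, 0.016, 1],
  [0, 0, 0, 0.012, -0.012, 0.018, 1],
  [0, 0, 0, 0.012, -0.012, 0.018, 1],
])

```text
clock: 3.58
eef_pos: [447.8, -303.6, 75.5]
tcp_rot: [-3.142, 0.0, -0.017]
contact_force: [1.1, 0.0, -0.2]
opening: -0.003
grasp_force: 0.0
```

>>> carry_out([
  [0, 0, 0, 0, 0, 0.001, 1],
  [0, 0, 0, 0, 0, 0.002, 1],
  [0, 0, 0, 0, 0, 0.003, 1],
  [0, 0, 0, 0, 0, 0.003, 1],
])

```text
clock: 4.08
eef_pos: [447.9, -303.6, 74.9]
tcp_rot: [3.142, -0.0, -0.017]
contact_force: [-0.4, -0.7, 1.9]
opening: 0.001
grasp_force: 0.6
```

>>> carry_out([
  [0, 0, 0, 0, 0, 0.001, 1],
  [0, 0, 0, 0, 0, 0.002, 1],
  [0, 0, 0, 0, 0, 0.002, 1],
])

```text
clock: 4.45
eef_pos: [448.2, -303.7, 74.7]
tcp_rot: [3.141, -0.001, -0.017]
contact_force: [-0.4, 1.5, 4.9]
opening: -0.001
grasp_force: 3.0
```

>>> carry_out([
  [0, 0, 0, 0, 0, 0.0015, 1],
  [0, 0, 0, 0, 0, 0.003, 1],
  [0, 0, 0, 0, 0, 0.003, 1],
])

```text
clock: 4.82
eef_pos: [448.6, -303.7, 74.6]
tcp_rot: [3.141, -0.001, -0.017]
contact_force: [-0.5, 2.2, 11.6]
opening: 0.001
grasp_force: 6.1
```

>>> carry_out([
  [0, 0, 0, 0.008, 0, 0, 1],
  [0, 0, 0, 0.02, 0, 0, 1],
  [0, 0, 0, 0.032, 0, 0, 1],
  [0, 0, 0, 0.044, 0, 0, 1],
  [0, 0, 0, 0.056, 0, 0, 1],
  [0, 0, 0, 0.068, 0, 0, 1],
  [0, 0, 0, 0.08, 0, 0, 1],
  [0, 0, 0, 0.08, 0, 0, 1],
])

```text
clock: 5.82
eef_pos: [469.3, -304.4, 74.9]
tcp_rot: [3.14, -0.003, -0.017]
contact_force: [0.3, 3.0, 13.2]
opening: 0.002
grasp_force: 6.4
```

```bash
cat >> h.py <<'E'
def pin():
    r.grab_frame('top'); k=r.get_calibration('top')
    for x in r.silhouettes('top','pin_center'):
        if x['position'][0]<280:
            c=cv2.minAreaRect(cv2.findNonZero(x['region'].astype(np.uint8))); return np.round(atz(k,c[0],50),1),np.round(c[1:][0],0),round(c[2],1)
E
python3 -c "
from h import *
s=r.sense();print(s['eef_pos'],s['contact_force']); print(pin()); save('wrist','w2.png')"
```

```text
[ 469.33859008 -304.443344     74.88536841] [ 0.31980777  2.97699349 13.16195021]
(array([ 458.6, -368.2,   50. ]), array([13., 41.]), 76.9)
```

View pics/w2.png

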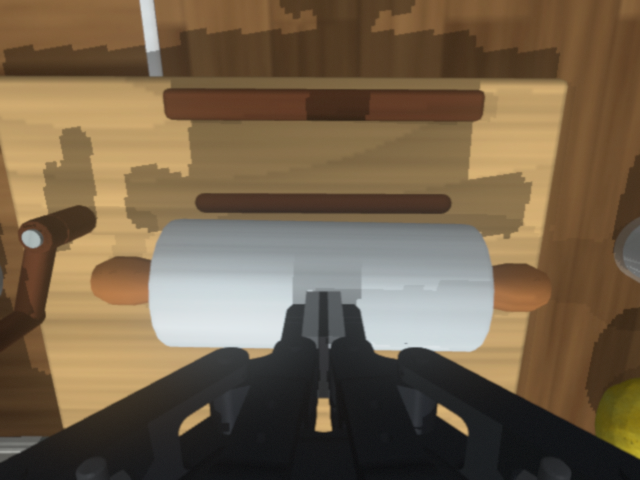

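```bash
cat >> h.py <<'E'
def wpin():
    k=r.get_calibration('wrist'); im=r.grab_frame('wrist'); L=r.silhouettes('wrist','pin_center')
    x=max(L,key=lambda x:x['region'].sum())['region']; out=[]
    n=x.sum(0); cols=np.where(n>100)[0]
    for c in range(cols.min()+15,cols.max()-15,5):
        if 260<c<380: continue
        v=np.where(x[:,c])[0]; o,a=ray(k,(c,v.min()-.5)); _,b=ray(k,(c,v.max()+.5))
        d=a/np.linalg.norm(a)+b/np.linalg.norm(b); out.append(o+d*(45-o[2])/d[2])
    o=np.array(out); f=np.polyfit(o[:,1],o[:,0],1)
    return 'x at y=-305: %.1f yaw %.4f ymid %.1f'%(np.polyval(f,-305),-f[0],(o[:,1].max()+o[:,1].min())/2), cols.min(),cols.max()
E
python3 -c "
from h import *
print(wpin()); k=r.get_calibration('wrist')
for p in ((160,120),(484,120),(197,203),(450,203),(32,238)): print(p,np.round(atz(k,p,15 if p[1]==120 else 17 if p[1]==203 else 47),1))"
```

```text
('x at y=-305: 467.8 yaw -0.0335 ymid -302.4', np.int64(158), np.int64(483))
(160, 120) [ 544.1 -225.    15. ]
(484, 120) [ 541.4 -385.8   15. ]
(197, 203) [ 502.4 -239.5   17. ]
(450, 203) [ 500.2 -371.4   17. ]
(32, 238) [ 493.2 -172.4   47. ]
```

>>> carry_out([
  [0, 0, 0, 0.008, 0, -0.001, 1],
  [0, 0, 0, 0.022, 0, -0.001, 1],
  [0, 0, 0, 0.036, 0, -0.001, 1],
  [0, 0, 0, 0.05, 0, -0.001, 1],
  [0, 0, 0, 0.064, 0, -0.001, 1],
  [0, 0, 0, 0.078, 0, -0.001, 1],
  [0, 0, 0, 0.086, 0, -0.001, 1],
  [0, 0, 0, 0.086, 0, -0.001, 1],
])

```text
clock: 7.08
eef_pos: [490.5, -305.1, 74.7]
tcp_rot: [3.14, -0.002, -0.017]
contact_force: [0.9, -0.3, 7.1]
opening: 0.002
grasp_force: 3.6
```

```bash
python3 -c "
from h import *
print(wpin())"
```

```text
('x at y=-305: 482.1 yaw -0.0224 ymid -303.5', np.int64(162), np.int64(479))
```

>>> carry_out([
  [0, 0, 0, 0, 0, -0.02, 1],
  [0, 0, 0, 0, 0, -0.03, 1],
  [0, 0, 0, -0.045, 0, -0.03, 1],
  [0, 0, 0, -0.09, 0, -0.03, 1],
  [0, 0, 0, -0.09, 0, -0.025, 1],
  [0, 0, 0, -0.09, 0, -0.02, 1],
  [0, 0, 0, -0.09, 0, -0.015, 1],
  [0, 0, 0, -0.09, 0, -0.012, 1],
])

```text
clock: 8.18
eef_pos: [467.0, -303.9, 76.6]
tcp_rot: [-3.142, 0.0, -0.017]
contact_force: [-0.3, 0.4, 0.4]
opening: -0.004
grasp_force: 0.0
```

```bash
python3 -c "
from h import *
print(wpin(),r.sense()['eef_pos'],r.sense()['contact_force']);save('wrist','w3.png')"
```

```text
('x at y=-305: 478.0 yaw -0.0344 ymid -303.2', np.int64(158), np.int64(487)) [ 466.94933644 -303.84160524   76.63528381] [-0.21866761  0.4893679   0.59123238]
```

View pics/w3.png

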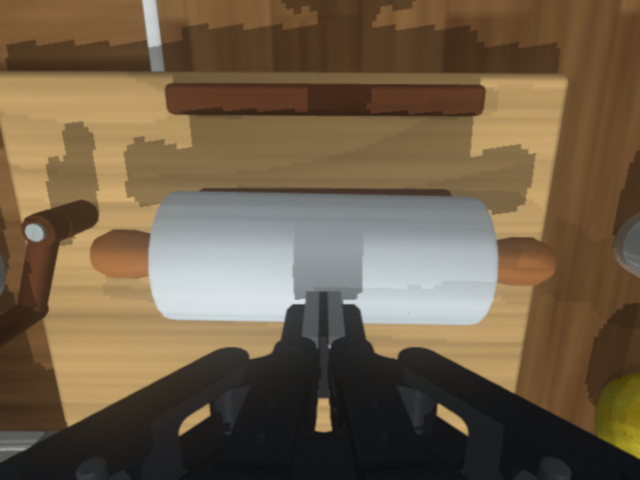

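The pin is about 40 mm short of the rest, with the front of its barrel just over the rib's near edge (row 190). One short positioning stroke comes first, then the rib stroke.

>>> carry_out([
  [0, 0, 0, 0.028, 0, 0.002, 1],
  [0, 0, 0, 0.028, 0, 0.004, 1],
  [0, 0, 0, 0.028, 0, 0.006, 1],
  [0, 0, 0, 0.028, 0, 0.008, 1],
  [0, 0, 0, 0.028, 0, 0.01, 1],
  [0, 0, 0, 0.028, 0, 0.0115, 1],
  [0, 0, 0, 0.028, 0, 0.0125, 1],
  [0, 0, 0, 0.028, 0, 0.0125, 1],
])

```text
clock: 9.32
eef_pos: [474.8, -304.1, 74.9]
tcp_rot: [3.141, -0.002, -0.017]
contact_force: [0.3, 3.5, 12.0]
opening: -0.004
grasp_force: 5.8
```

>>> carry_out([
  [0, 0, 0, 0.01, 0, 0, 1],
  [0, 0, 0, 0.02, 0, 0, 1],
  [0, 0, 0, 0.03, 0, 0, 1],
  [0, 0, 0, 0.04, 0, 0, 1],
  [0, 0, 0, 0.042, 0, 0, 1],
  [0, 0, 0, 0.042, 0, 0, 1],
])

```text
clock: 10.07
eef_pos: [485.4, -304.4, 74.9]
tcp_rot: [3.141, -0.002, -0.017]
contact_force: [-0.1, 2.5, 10.1]
opening: 0.0
grasp_force: 5.5
```

>>> carry_out([
  [0, 0, 0, 0, 0, -0.015, 1],
  [0, 0, 0, 0, 0, -0.025, 1],
  [0, 0, 0, -0.03, 0, -0.025, 1],
  [0, 0, 0, -0.052, 0, -0.025, 1],
  [0, 0, 0, -0.052, 0, -0.02, 1],
  [0, 0, 0, -0.052, 0, -0.016, 1],
  [0, 0, 0, -0.052, 0, -0.012, 1],
  [0, 0, 0, -0.052, 0, -0.01, 1],
])

```text
clock: 11.08
eef_pos: [471.4, -304.0, 76.0]
tcp_rot: [-3.142, 0.0, -0.017]
contact_force: [-0.0, -0.0, 1.3]
opening: -0.002
grasp_force: 0.0
```

```bash
python3 -c "
from h import *
print(wpin(),r.sense()['eef_pos'],r.sense()['contact_force'])"
```

```text
('x at y=-305: 483.6 yaw -0.0369 ymid -304.0', np.int64(157), np.int64(488)) [ 471.39612573 -303.952679     76.0419369 ] [0.50031861 0.13186807 0.13715442]
```

>>> carry_out([
  [0, 0, 0, 0.006, 0, 0.002, 1],
  [0, 0, 0, 0.006, 0, 0.004, 1],
  [0, 0, 0, 0.006, 0, 0.006, 1],
  [0, 0, 0, 0.006, 0, 0.008, 1],
  [0, 0, 0, 0.006, 0, 0.0095, 1],
  [0, 0, 0, 0.006, 0, 0.0105, 1],
  [0, 0, 0, 0.006, 0, 0.0105, 1],
])

```text
clock: 12.05
eef_pos: [473.5, -304.1, 74.4]
tcp_rot: [3.141, -0.001, -0.017]
contact_force: [-1.0, 2.1, 10.0]
opening: 0.001
grasp_force: 4.6
```

>>> carry_out([
  [0, 0, 0, 0.01, 0, 0, 1],
  [0, 0, 0, 0.02, 0, -0.001, 1],
])

```text
clock: 12.3
eef_pos: [478.4, -304.3, 74.8]
tcp_rot: [3.141, -0.001, -0.017]
contact_force: [-3.0, 0.4, 12.7]
opening: -0.004
grasp_force: 6.4
```

>>> carry_out([
  [0, 0, 0, 0.008, 0, -0.002, 1],
  [0, 0, 0, 0.016, 0, -0.0035, 1],
])

```text
clock: 12.55
eef_pos: [482.0, -304.6, 75.7]
tcp_rot: [3.141, -0.0, -0.017]
contact_force: [-3.5, 0.8, 12.0]
opening: 0.004
grasp_force: 5.8
```

>>> carry_out([
  [0, 0, 0, 0.008, 0, -0.0015, 1],
  [0, 0, 0, 0.016, 0, -0.003, 1],
])

```text
clock: 12.8
eef_pos: [486.2, -304.7, 76.5]
tcp_rot: [3.141, -0.001, -0.017]
contact_force: [-2.2, -0.2, 9.9]
opening: 0.0
grasp_force: 5.1
```

>>> carry_out([
  [0, 0, 0, 0.008, 0, -0.001, 1],
  [0, 0, 0, 0.016, 0, -0.002, 1],
])

```text
clock: 13.05
eef_pos: [490.4, -304.8, 77.0]
tcp_rot: [3.141, -0.001, -0.017]
contact_force: [-1.3, 0.3, 10.8]
opening: -0.002
grasp_force: 5.3
```

>>> carry_out([
  [0, 0, 0, 0.008, 0, -0.001, 1],
  [0, 0, 0, 0.016, 0, -0.002, 1],
])

```text
clock: 13.3
eef_pos: [494.5, -304.9, 77.5]
tcp_rot: [3.141, -0.001, -0.017]
contact_force: [-2.0, -0.0, 9.6]
opening: -0.002
grasp_force: 4.7
```

>>> carry_out([
  [0, 0, 0, 0.008, 0, -0.0005, 1],
  [0, 0, 0, 0.016, 0, -0.001, 1],
])

```text
clock: 13.55
eef_pos: [498.7, -305.0, 77.8]
tcp_rot: [3.14, -0.002, -0.017]
contact_force: [-1.6, 0.2, 10.0]
opening: -0.001
grasp_force: 4.9
```

>>> carry_out([
  [0, 0, 0, 0.008, 0, -0.0005, 1],
  [0, 0, 0, 0.016, 0, -0.001, 1],
])

```text
clock: 13.8
eef_pos: [502.7, -305.1, 78.0]
tcp_rot: [3.14, -0.002, -0.017]
contact_force: [-0.9, -0.5, 9.5]
opening: -0.0
grasp_force: 4.4
```

>>> carry_out([
  [0, 0, 0, 0.008, 0, 0, 1],
  [0, 0, 0, 0.016, 0, 0, 1],
])

```text
clock: 14.05
eef_pos: [506.9, -305.2, 78.1]
tcp_rot: [3.14, -0.002, -0.017]
contact_force: [-0.4, -0.0, 9.2]
opening: -0.001
grasp_force: 4.7
```

>>> carry_out([
  [0, 0, 0, 0.008, 0, 0, 1],
  [0, 0, 0, 0.016, 0, 0, 1],
])

```text
clock: 14.3
eef_pos: [511.0, -305.3, 78.1]
tcp_rot: [3.14, -0.002, -0.017]
contact_force: [0.5, -0.9, 7.7]
opening: 0.002
grasp_force: 4.0
```

>>> carry_out([
  [0, 0, 0, 0.01, 0, 0.001, 1],
  [0, 0, 0, 0.02, 0, 0.002, 1],
])

```text
clock: 14.55
eef_pos: [516.2, -305.4, 77.7]
tcp_rot: [3.14, -0.003, -0.017]
contact_force: [1.2, -0.7, 8.9]
opening: 0.0
grasp_force: 4.1
```

>>> carry_out([
  [0, 0, 0, 0.01, 0, 0.001, 1],
  [0, 0, 0, 0.02, 0, 0.002, 1],
])

```text
clock: 14.8
eef_pos: [521.3, -305.5, 77.0]
tcp_rot: [3.14, -0.003, -0.017]
contact_force: [1.9, -0.1, 6.1]
opening: -0.001
grasp_force: 3.0
```

>>> carry_out([
  [0, 0, 0, 0.01, 0, 0.001, 1],
  [0, 0, 0, 0.02, 0, 0, 1],
  [0, 0, 0, 0.02, 0, -0.05, 1],
  [0, 0, 0, 0.02, 0, -0.15, 1],
  [0, 0, 0, 0.02, 0, -0.28, 1],
  [0, 0, 0, 0, 0, -0.4, 1],
  [0, 0, 0, -0.1, 0, -0.4, 1],
  [0, 0, 0, -0.1, 0, -0.4, 1],
])

```text
clock: 15.8
eef_pos: [493.3, -304.0, 176.5]
tcp_rot: [-3.141, 0.001, -0.018]
contact_force: [0.2, -0.3, -0.1]
opening: -0.003
grasp_force: 0.0
```

```bash
python3 -c "
from h import *
print(wpin(),r.sense()['eef_pos'],r.sense()['contact_force']);save('wrist','w4.png')
k=r.get_calibration('wrist'); print(k['pose'])
for n in('keeper_peg','keeper'): print([(x['score'],x['position'],x['region'].sum(),atz(k,x['position'][::-1],60)) for x in r.silhouettes('wrist',n)])"
```

```text
Traceback (most recent call last):
  File "h.py", line 30, in wpin
    for c in range(cols.min()+15,cols.max()-15,5):
                   ~~~~~~~~^^
ValueError: zero-size array to reduction operation minimum which has no identity
```

```bash
sed -i 's/n>100/n>50/' h.py; python3 -c "
from h import *
save('wrist','w4.png')
k=r.get_calibration('wrist')
for n in('keeper_peg','keeper'): print([(x['score'],x['position'],x['region'].sum(),atz(k,x['position'][::-1],60)) for x in r.silhouettes('wrist',n)])
print(wpin())"
```

```text
[(0.67, [265.3, 137.5], np.int64(1881), array([ 473.56861225, -173.41200665,   60.        ]))]
[(0.86, [263.8, 139.3], np.int64(1908), array([ 474.66714466, -174.85065035,   60.        ])), (0.19, [265.9, 258.9], np.int64(53813), array([ 471.73545569, -258.91978336,   60.        ]))]
('x at y=-305: 517.4 yaw -0.0274 ymid -304.1', np.int64(217), np.int64(431))
```

View pics/w4.png

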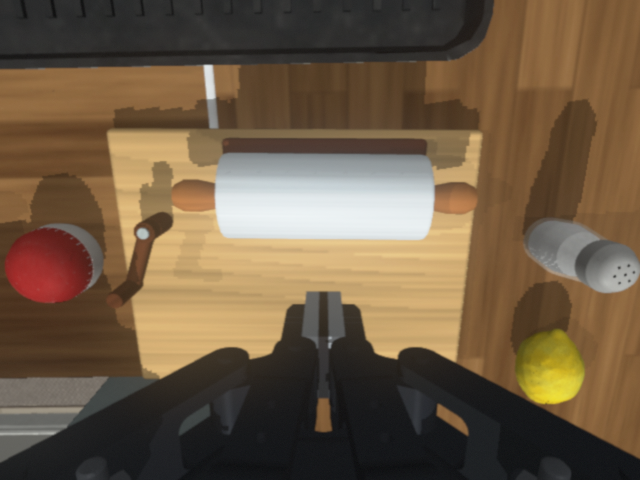

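The pin lies in its rest behind the rib (measured x 517.4, rest about 518), touching the bar. The keeper is open, with the pivot top at (143, 233) and the peg top at (115, 300).

```bash
python3 -c "
from h import *
k=r.get_calibration('wrist'); w=lambda c,v,z:np.round(atz(k,(c,v),z),1)
for z in(40,47,54): print('piv',z,w(143,233,z))
for z in(60,68,75): print('peg',z,w(115,299,z))
p=np.array([494,-177]); 
for z in(60,68,75): print(z,np.linalg.norm(w(115,299,z)[:2]-p))
kt=r.get_calibration('top');ks=r.get_calibration('side')
# triangulate peg top from top crop & side crop
o1,d1=ray(kt,full(80,270)); o2,d2=ray(ks,((285+.5)/4-.5+280,(52+.5)/4-.5+185))
o3,d3=ray(k,(115,299))
A=np.zeros((3,3));b=np.zeros(3)
for o,d in((o1,d1),(o2,d2),(o3,d3)):
    d=d/np.linalg.norm(d);M=np.eye(3)-np.outer(d,d);A+=M;b+=M@o
print('tri',np.linalg.solve(A,b))
A*=0;b*=0
for o,d in(ray(kt,full(116,185)),ray(ks,((385+.5)/4-.5+280,(105+.5)/4-.5+185)),ray(k,(143,233))):
    d=d/np.linalg.norm(d);M=np.eye(3)-np.outer(d,d);A+=M;b+=M@o
print('pivtri',np.linalg.solve(A,b))
"
```

```text
piv 40 [ 491.7 -171.2   40. ]
piv 47 [ 493.5 -174.6   47. ]
piv 54 [ 495.4 -178.    54. ]
peg 60 [ 448.  -153.3   60. ]
peg 68 [ 451.7 -158.    68. ]
peg 75 [ 454.9 -162.1   75. ]
60 51.74640084102468
68 46.37121952245812
75 41.84280105346679
tri [ 452.89828939 -160.74826779   72.1824151 ]
pivtri [ 495.25037758 -176.92991998   51.75163916]
```

```bash
python3 -c "
from h import *
print(to([468,-139.6,176]),to([468,-139.6,57]))
kt=r.get_calibration('top');ks=r.get_calibration('side'); print('timer',atz(kt,(258,210),25),atz(kt,(273,215),25))"
```

```text
[-0.0001, 0.0001, 0.0001, -0.1196, -0.6568, -0.0014] [-0.0001, 0.0001, 0.0001, -0.1194, -0.6567, 0.4746]
timer [462.75220077 -86.31528465  25.        ] [ 452.58727073 -115.5167878    25.        ]
```

>>> carry_out([
  [0, 0, 0, -0.04, -0.22, 0, 1],
  [0, 0, 0, -0.08, -0.44, 0, 1],
  [0, 0, 0, -0.12, -0.657, 0, 1],
  [0, 0, 0, -0.12, -0.657, 0.1, 1],
  [0, 0, 0, -0.12, -0.657, 0.24, 1],
  [0, 0, 0, -0.12, -0.657, 0.34, 1],
  [0, 0, 0, -0.12, -0.657, 0.4, 1],
  [0, 0, 0, -0.12, -0.657, 0.4, 1],
])

```text
clock: 17.15
eef_pos: [467.2, -139.5, 75.1]
tcp_rot: [-3.141, 0.002, -0.017]
contact_force: [-0.4, -0.2, 0.0]
opening: 0.004
grasp_force: 0.0
```

```bash
python3 -c "
from h import *
print(r.sense()['eef_pos'],to([468,-139.6,57])); save('wrist','w5.png')"
```

```text
[ 467.21348466 -139.45051046   75.12963224] [-0.0002, 0.0006, 0.0001, 0.0033, 0.0006, 0.0725]
```

View pics/w5.png

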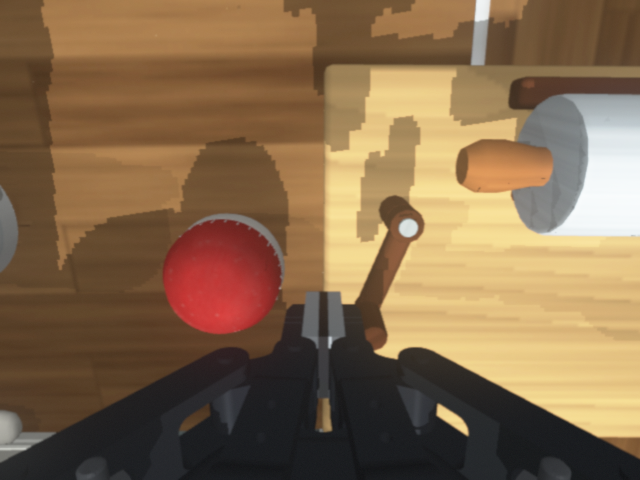

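The tip (322, 300) stands left of the peg top (373, 335) and is clear of both it and the timer. I'll descend, then sweep the arc.

```bash
python3 -c "
from h import *
o=np.array([467.5,-139.5]); c=np.array([495,-177]);y=-.017
X=np.array([np.cos(y),np.sin(y)]);Y=np.array([np.sin(y),-np.cos(y)])
for t in np.arange(-.95,1.36,.13):
    p=c+46.5*np.array([-np.cos(t),-np.sin(t)]); print(round(t,2),np.round(p,1),np.round([(p-o)@X/250,(p-o)@Y/250],3))"
```

```text
-0.95 [ 468.  -139.2] [ 0.002 -0.001]
-0.82 [ 463.3 -143. ] [-0.017  0.014]
-0.69 [ 459.1 -147.4] [-0.033  0.032]
-0.56 [ 455.6 -152.3] [-0.047  0.052]
-0.43 [ 452.7 -157.6] [-0.058  0.073]
-0.3 [ 450.6 -163.3] [-0.066  0.096]
-0.17 [ 449.2 -169.1] [-0.071  0.12 ]
-0.04 [ 448.5 -175.1] [-0.073  0.144]
0.09 [ 448.7 -181.2] [-0.072  0.168]
0.22 [ 449.6 -187.1] [-0.068  0.192]
0.35 [ 451.3 -192.9] [-0.061  0.215]
0.48 [ 453.8 -198.5] [-0.051  0.237]
0.61 [ 456.9 -203.6] [-0.038  0.257]
0.74 [ 460.7 -208.4] [-0.023  0.276]
0.87 [ 465.  -212.5] [-0.005  0.292]
1.0 [ 469.9 -216.1] [0.015 0.306]
1.13 [ 475.2 -219.1] [0.036 0.318]
1.26 [ 480.8 -221.3] [0.059 0.326]
```

>>> carry_out([
  [0, 0, 0, 0.002, 0, 0.04, 1],
  [0, 0, 0, 0.002, 0, 0.072, 1],
  [0, 0, 0, 0.002, 0, 0.072, 1],
])

```text
clock: 17.58
eef_pos: [467.7, -139.5, 57.4]
tcp_rot: [-3.141, 0.001, -0.017]
contact_force: [-0.6, -0.0, -0.1]
opening: 0.001
grasp_force: 0.0
```

>>> carry_out([
  [0, 0, 0, -0.01, 0.007, 0, 1],
  [0, 0, 0, -0.019, 0.014, 0, 1],
  [0, 0, 0, -0.027, 0.023, 0, 1],
  [0, 0, 0, -0.035, 0.032, 0, 1],
  [0, 0, 0, -0.042, 0.042, 0, 1],
  [0, 0, 0, -0.049, 0.052, 0, 1],
  [0, 0, 0, -0.06, 0.073, 0, 1],
])

```text
clock: 18.45
eef_pos: [452.7, -157.8, 57.9]
tcp_rot: [-3.142, 0.0, -0.017]
contact_force: [0.5, 0.8, -0.0]
opening: 0.005
grasp_force: 0.4
```

>>> carry_out([
  [0, 0, 0, -0.008, 0.023, 0, 1],
  [0, 0, 0, -0.013, 0.047, 0, 1],
  [0, 0, 0, -0.015, 0.071, 0, 1],
  [0, 0, 0, -0.014, 0.095, 0, 1],
  [0, 0, 0, -0.01, 0.119, 0, 1],
  [0, 0, 0, -0.003, 0.142, 0, 1],
  [0, 0, 0, 0.007, 0.164, 0, 1],
  [0, 0, 0, 0.02, 0.184, 0, 1],
])

```text
clock: 19.45
eef_pos: [457.3, -204.0, 57.9]
tcp_rot: [-3.141, 0.0, -0.017]
contact_force: [-1.3, 1.2, -0.7]
opening: -0.002
grasp_force: 0.5
```

>>> carry_out([
  [0, 0, 0, 0.015, 0.019, 0, 1],
  [0, 0, 0, 0.033, 0.035, 0, 1],
  [0, 0, 0, 0.053, 0.049, 0, 1],
  [0, 0, 0, 0.053, 0.049, 0, 1],
])

```text
clock: 19.95
eef_pos: [470.8, -216.6, 58.0]
tcp_rot: [3.141, -0.001, -0.017]
contact_force: [-0.0, 0.2, -0.7]
opening: -0.002
grasp_force: 0.0
```

```bash
python3 -c "
from h import *
print(r.sense()['contact_force']); save('wrist','w6.png')"
```

```text
[-0.01347815  0.22660151 -0.74666866]
```

View pics/w6.png

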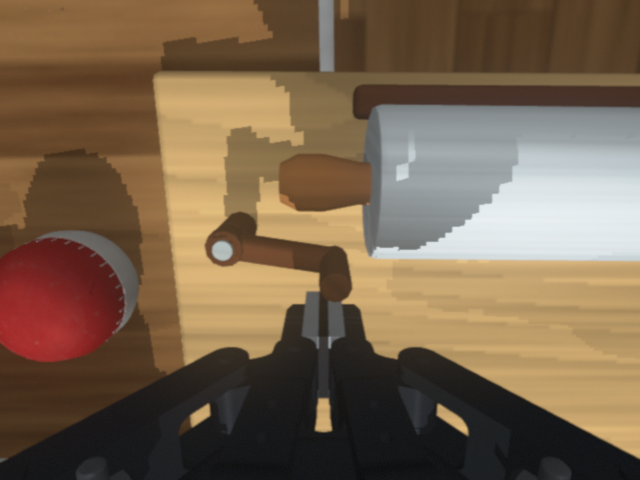

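The arm is nearly closed: the peg (336, 285) is directly ahead of the tip, and the pin is untouched. I'll push gently to the end stop.

>>> carry_out([
  [0, 0, 0, 0.004, 0.008, 0, 1],
  [0, 0, 0, 0.008, 0.014, 0, 1],
  [0, 0, 0, 0.012, 0.016, 0, 1],
  [0, 0, 0, 0.016, 0.016, 0, 1],
  [0, 0, 0, 0.02, 0.016, 0, 1],
])

```text
clock: 20.62
eef_pos: [475.1, -220.4, 57.9]
tcp_rot: [3.141, -0.0, -0.017]
contact_force: [-1.4, -0.6, 0.3]
opening: 0.003
grasp_force: 0.4
```

>>> carry_out([
  [0, 0, 0, 0.003, 0, 0, 1],
  [0, 0, 0, 0.006, 0, 0, 1],
  [0, 0, 0, 0.008, 0, 0, 1],
  [0, 0, 0, 0.008, 0, 0, 1],
])

```text
clock: 21.12
eef_pos: [477.1, -220.3, 57.9]
tcp_rot: [-3.142, -0.0, -0.017]
contact_force: [-0.1, -0.6, 0.7]
opening: 0.001
grasp_force: 0.2
```

>>> carry_out([
  [0, 0, 0, 0.003, 0, 0, 1],
  [0, 0, 0, 0.006, 0, 0, 1],
  [0, 0, 0, 0.008, 0, 0, 1],
  [0, 0, 0, 0.008, 0, 0, 1],
])

```text
clock: 21.62
eef_pos: [479.1, -220.3, 57.9]
tcp_rot: [-3.142, -0.0, -0.017]
contact_force: [0.7, -0.8, 0.2]
opening: 0.001
grasp_force: 0.1
```

>>> carry_out([
  [0, 0, 0, 0.003, 0, 0, 1],
  [0, 0, 0, 0.006, 0, 0, 1],
  [0, 0, 0, 0.006, 0, 0, 1],
])

```text
clock: 22.0
eef_pos: [479.6, -220.3, 57.8]
tcp_rot: [-3.141, 0.002, -0.017]
contact_force: [-5.6, -2.6, 4.1]
opening: -0.001
grasp_force: 2.5
```

That is the end stop (5.6 N). Now I'll retreat and check.

>>> carry_out([
  [0, 0, 0, -0.02, 0, 0, 1],
  [0, 0, 0, -0.06, 0, 0, 1],
  [0, 0, 0, -0.1, 0, -0.05, 1],
  [0, 0, 0, -0.1, 0, -0.2, 1],
  [0, 0, 0, -0.1, 0.1, -0.4, 1],
  [0, 0, 0, -0.1, 0.3, -0.4, 1],
  [0, 0, 0, -0.1, 0.3, -0.4, 1],
  [0, 0, 0, -0.1, 0.3, -0.4, 1],
])

```text
clock: 23.0
eef_pos: [453.5, -294.6, 158.1]
tcp_rot: [-3.141, 0.0, -0.018]
contact_force: [0.5, 0.1, -0.9]
opening: 0.001
grasp_force: 0.0
```

```bash
python3 -c "
from h import *
save('wrist','w7.png'); print(wpin())"
```

```text
('x at y=-305: 517.5 yaw -0.0281 ymid -305.4', np.int64(219), np.int64(463))
```

View pics/w7.png

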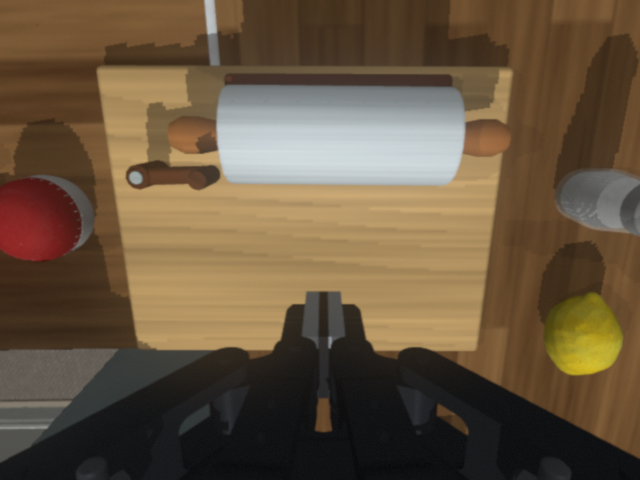

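The keeper is closed, lying along −y from (135, 177) to (205, 178) behind the left handle. The pin is in its rest, nothing is being touched, and the bystanders look undisturbed.

```bash
python3 -c "
from rig import r
print(r.sign_off())"
```

```text
the job is handed in; nothing more can be done
None
```

The pin was rolled over the rib into its rest and the keeper swung to its end stop behind the left handle; the last picture showed both in place and the bystanders undisturbed, and I handed the job in after about 23 s, but the hand-in returned no verdict.

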